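# Swap a jar in a spring-fed spice rack

## Robot

A 6-joint arm with a two-finger parallel gripper is mounted at the origin on a cart in front of the work surface, level with it; the furniture and walls round the work are solid. World frame = base frame: x ahead of the robot, y to its left, z up, the work surface at z = 0. Lengths are in m, angles in rad, forces in N, time in s.
With the tool pointing down it reaches from about 0.35 to 0.8 m from the base axis. Payload 7.3 kg.
Tool frame: the origin (TCP) lies on the centre line of the jaws, within the pads' length; the fingertips stand 14 mm ahead of it and the grasp point (between the pads) lies 5 mm behind it; z points along the fingers, y is the line along which they close (so a half turn about z gives the same grasp; the last joint's range is limited). The gripper opens to 85 mm and grips with 20 to 120 N. Pads are 22 mm wide; open, the fingers measure 114 mm over their backs; the gripper's body (76 mm by 85 mm) begins 54 mm behind the grasp point. The pads swing forward as they close: fully open they stand 13 mm farther back than shut.
Start: joints at [1.099, 0.342, 1.524, -0, 1.275, -0.146], TCP at [0.168, 0.497, 0.245] pointing down, gripper open.
Joint ranges: [-2.53, 2.53], [-0.77, 2.02], [0.04, 2.7], [-1, 4.14], [0.28, 2.66], [-3.11, 3.11]. Speed limits (rad/s): [2.57, 2.57, 3.14, 3.14, 3.14, 3.14].

## Interface

Orientations are given as a unit quaternion [x, y, z, w].
In Python, from workcell import r, command_gripper, optics gives the robot as it stands. The module is installed in compiled form; this text tells all that it offers. Calls block until the motion is done:
- r.reach(position, orientation): joint-space move of the TCP to a pose.
- r.move_straight(position, orientation=None, speed=0.15, max_force=None): straight line of the TCP; orientation=None keeps the orientation; speed is the mean speed in m/s. With max_force (N) it stops when the force on the tool has changed by that much, and returns True; else False.
- r.movej(angles): joint-space move.
- command_gripper(opening, force=None): finger opening in m; force is the grip in N (None keeps the last); returns when the fingers have stopped.
- r.hold(seconds).
- r.solve_ik(position, orientation): joint angles nearest the present ones, or None.
- r.read_state(): the state.
- optics.get_image(name): name is "scene" or "top" or "wrist"; returns (picture, depth): 420x560x3 uint8, red, green, blue; 420x560 float32, m along the optical axis (not along the pixel's ray), 0 where there is no reading.
- optics.camera_model(name): a dict with "K" (3x3 intrinsics, pixels), "R" (3x3) and "t" (3): a world point X has camera coordinates R X + t; the wrist camera has in their place "tool_from_camera" (4x4, takes a point from camera to tool coordinates, whose origin is the TCP and whose axes are the flange's). Camera axes: x right, y down, z forward; pixel columns grow to the right and rows downward; lengths in m; the calibration is good to about 2 mm. A picture is of the moment at which its call begins: read the wrist's pose just before it. camera_model takes no time and is no camera call.
A pose or a line that the arm cannot do raises r.PlanningError and nothing moves.
- r.finish_job(): hands the job in; it is judged then, once.
The state is a dict: "time_s": time; "joint_positions": joint angles; "dq": joint speeds; "tau": joint torques, N m; "eef_pos": TCP position; "eef_rot": TCP orientation; "contact_force": force on the tool from outside, world axes, zero at the start; "torque": the same for the moment, N m; "grip_width": finger opening in m; "grip_force": force on a finger pad.
Only numpy, scipy, OpenCV 4.12 (cv2) and the standard library are available. Lean on these libraries where they do the work, as an engineer would, in place of code of your own. Each camera call takes 0.05 s, during which the arm holds its last target. There are 200 camera calls.

## Task

I need the spice jar with the cream label next: lift it out of the spice rack over the front rail and stand it on the chopping board beside the rack. Then load the blue-labelled jar that is standing on that board into the lane it leaves empty, by pushing that lane's spring-loaded plate back with it, and press it right down so that it stands on the rack's floor behind the rail like its neighbours. Keep both jars upright and do not drop them, and leave everything else on the rack and the board where it is.

Things in the scene. Friction and masses are not known exactly. Their poses are not given: they have to be found in the camera images.
- rack: the spice rack, fixed: two pale wooden boards on steel posts, 290 mm wide (y), 170 mm deep (x). Origin: centre of its underside; open front faces its own -x. The jars stand on the lower board, top at z = 18 mm. Three lanes, centres at y = -88, 0, +88 mm, each between two low guides 10 mm high, inner faces 52 mm apart. Shelf posts, 9 mm thick, at y = +-138, x = -5 and 74 mm.
- rack_rail (a point): middle of the top of the rack's front retaining rail, a steel bar 8 mm thick along the rack's y, at rack x = -80, z = 44 mm: 26 mm above the floor the jars stand on. Its rear face is at rack x = -76 mm; a jar against it has its axis at -55. A jar let go here before its foot has reached the floor stays hanging, pinched between the rail and the pusher: lower it until the floor is felt.
- rack_shelf (a point): middle of the lower front edge of the rack's upper shelf, at rack x = -45, z = 178 mm (160 mm above the floor the jars stand on); the shelf is 12 mm thick and runs back to x = 85. It overhangs the jars, so a tool pointing straight down cannot lift them out: come from the front with the tool tilted 30 to 40 degrees from vertical.
- board: the wooden chopping board beside the rack (not the one at the far left), fixed, 240 (x) by 340 (y) by 19 mm; origin at the centre of its underside, top 19 mm above it. Its side towards -y is nearest the rack.
- jar_cream_mid (a point): glass spice jar with a dark brown lid, a cylinder 41 mm in diameter and 105 mm tall, loose, 0.15 to 0.3 kg; the point is on its axis half-way up (52.5 mm above its foot), z along its axis. Cream and brown label, tan top on its lid. It starts in one of the rack's three lanes, standing on the floor against the rail, pressed there by the lane's pusher plate.
- jar_blue_mid (a point): glass spice jar with a dark brown lid, a cylinder 41 mm in diameter and 105 mm tall, loose, 0.15 to 0.3 kg; the point is on its axis half-way up (52.5 mm above its foot), z along its axis. Dark blue label. It starts on the chopping board.
- jar_rack_a_mid (a point): glass spice jar with a dark brown lid, a cylinder 41 mm in diameter and 105 mm tall, loose, 0.15 to 0.3 kg; the point is on its axis half-way up (52.5 mm above its foot), z along its axis. Dark blue label. It stands in another lane of the rack and stays there.
- jar_rack_b_mid (a point): glass spice jar with a dark brown lid, a cylinder 41 mm in diameter and 105 mm tall, loose, 0.15 to 0.3 kg; the point is on its axis half-way up (52.5 mm above its foot), z along its axis. Dark blue label. It stands in another lane of the rack and stays there.
- pusher_0 (a joint): spring-loaded pusher of the lane at rack y = -88 mm: a black upright plate 46 mm wide, top 62 mm above the rack's floor, that presses the lane's jar forward on to the rail. Value in m: 0 = fully forward (empty lane), front face at rack x = -70 mm; grows as it is pushed back (face at -70 mm + value); 0.035 with a jar, stop at 0.085. Pushes with 2 N at 0, 3.4 N at 0.035.
- pusher_1 (a joint): spring-loaded pusher of the lane at rack y = 0 mm: a black upright plate 46 mm wide, top 62 mm above the rack's floor, that presses the lane's jar forward on to the rail. Value in m: 0 = fully forward (empty lane), front face at rack x = -70 mm; grows as it is pushed back (face at -70 mm + value); 0.035 with a jar, stop at 0.085. Pushes with 2 N at 0, 3.4 N at 0.035.
- pusher_2 (a joint): spring-loaded pusher of the lane at rack y = 88 mm: a black upright plate 46 mm wide, top 62 mm above the rack's floor, that presses the lane's jar forward on to the rail. Value in m: 0 = fully forward (empty lane), front face at rack x = -70 mm; grows as it is pushed back (face at -70 mm + value); 0.035 with a jar, stop at 0.085. Pushes with 2 N at 0, 3.4 N at 0.035.
- bowl: cream pinch bowl, 84 mm across, 42 mm high, loose on the rack's upper shelf; origin at the centre of its foot. Stays there.
- tin: red food tin, 75 mm across, 58 mm high, loose on the rack's upper shelf; origin at the centre of its foot. Stays there.
- timer: red kitchen timer, 62 mm across, 57 mm high, loose on the rack's upper shelf; origin at the centre of its foot. Stays there.
- tomato_a: cherry tomato, 29 mm, loose on the left (+y) part of the board; origin at its underside. Stays on the board.
- tomato_b: the other cherry tomato, 29 mm, loose on the left (+y) part of the board; origin at its underside. Stays on the board.
- fork_1: steel fork, 204 mm long, loose along the board's left (+y) edge; origin at the centre of its underside. Stays there.
Mind the look-alikes: they are no part of the job. What is shaped like the part that bears jar_cream_mid but red is not meant.

How it is judged:
By the outcome, as a careful person would: the job done as asked, in the order asked, and still so for the second after the job is handed in, with the robot touching nothing.
It also fails if it takes over 62 s, if anything falls off the work surface, if the arm or the gripper's body presses on something with over 40 N, if the wrist force passes 120 N, or if a joint passes its speed limit or range.

## Working session

There is one attempt and no reset: what is moved stays moved. The work goes in short steps, each a Python script; the robot and the scene stay as the last script left them, time stands still between calls to the robot, and variables do not carry over. Pictures are saved under pics/ and viewed, at most 10 in all, crops included, and the job is handed in when it is done.

```bash
mkdir -p pics
python3 - <<'E'
from workcell import r, optics
import cv2,numpy as np
for n in("scene","top"):
    p,d=optics.get_image(n); cv2.imwrite(f"pics/{n}0.png",p[:,:,::-1]); np.savez(f"{n}0.npz",p=p,d=d)
    m=optics.camera_model(n); print(n,m["K"].tolist(),(-m["R"].T@m["t"]).round(3),m["R"].round(2).tolist())
s=r.read_state(); print(s["time_s"],s["eef_rot"])
print(optics.camera_model("wrist"))
E
```

```text
scene [[413.96373852718733, 0.0, 271.39219337109836], [0.0, 413.96373852718733, 215.00166344034463], [0.0, 0.0, 1.0]] [-0.082 -0.155  0.87 ] [[0.54, -0.84, 0.01], [-0.6, -0.39, -0.7], [0.6, 0.37, -0.71]]
top [[446.4145563973325, 0.0, 279.23990396142796], [0.0, 446.4145563973325, 203.82337080245944], [0.0, 0.0, 1.0]] [0.326 0.214 1.21 ] [[0.09, -1.0, -0.0], [-0.97, -0.09, -0.21], [0.21, 0.02, -0.98]]
0.1 [ 1.62178785e-01  9.86761144e-01 -6.64288726e-04 -2.13946024e-04]
{'K': array([[304.62102303,   0.        , 273.99383827],
       [  0.        , 304.62102303, 209.80710375],
       [  0.        ,   0.        ,   1.        ]]), 'tool_from_camera': array([[-5.42673315e-04, -9.63075226e-01, -2.69231896e-01,
         6.77951106e-02],
       [ 9.99999851e-01, -5.07505692e-04, -2.00225438e-04,
        -2.08058167e-05],
       [ 5.61954390e-05, -2.69231965e-01,  9.63075358e-01,
        -1.28386675e-01],
       [ 0.00000000e+00,  0.00000000e+00,  0.00000000e+00,
         1.00000000e+00]])}
```

View pics/scene0.png

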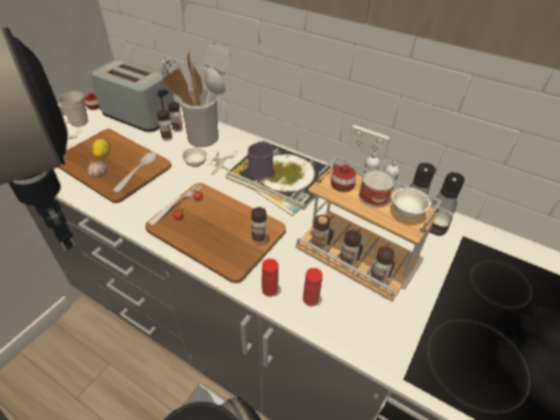

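View pics/top0.png

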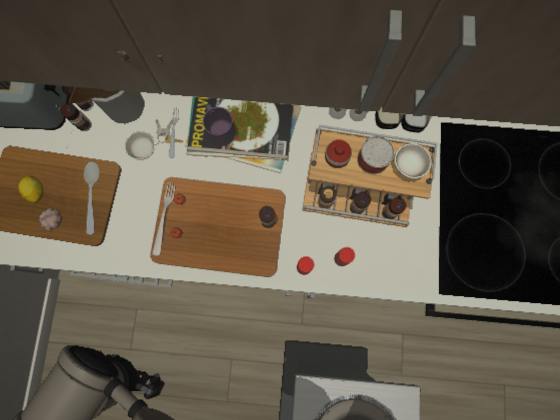

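Scene view: the rack is at about (365,235), with jars at (321,230), (351,245) and (383,263). The board is at (215,230), with a blue jar at (259,224). Two red bottles stand in front at (270,277) and (313,287). Candidates for the cream jar: the one at (321,230) has a tan lid top, the other two have dark lids, and the red ones are excluded. Next I'll confirm this in a crop and measure.

```bash
cat > h.py <<'E'
import cv2,numpy as np
from workcell import r,optics,command_gripper
from scipy.spatial.transform import Rotation as Ro
def world(n,d,T=None):
    m=optics.camera_model(n);K=m["K"];v,u=np.mgrid[:420,:560]
    c=np.stack([(u-K[0,2])/K[0,0]*d,(v-K[1,2])/K[1,1]*d,d],-1)
    if T is not None:
        M=T@m["tool_from_camera"]; return c@M[:3,:3].T+M[:3,3]
    return (c-m["t"])@m["R"]
def ray(n,uv,z):
    m=optics.camera_model(n);K=m["K"]
    d=m["R"].T@np.linalg.solve(K,[uv[0],uv[1],1]);o=-m["R"].T@m["t"]
    return o+d*(z-o[2])/d[2]
E
python3 - <<'E'
from h import *
S=np.load("scene0.npz");T=np.load("top0.npz")
cv2.imwrite("pics/crop.png",cv2.resize(S["p"][140:320,230:470,::-1],None,fx=3.2,fy=3.2,interpolation=cv2.INTER_CUBIC))
for n,D in(("top",T),("scene",S)):
    X=world(n,D["d"]);ok=(D["d"]>0)
    hsv=cv2.cvtColor(D["p"],cv2.COLOR_RGB2HSV)
    reg=ok&(X[...,0]>.3)&(X[...,0]<.85)&(X[...,1]>-.5)&(X[...,1]<.6)
    for name,lo,hi in(("board",.012,.027),("shelf",.183,.197),("jartops",.112,.130),("red",.07,.11),("floor",.014,.022)):
        m=(reg&(X[...,2]>lo)&(X[...,2]<hi)).astype(np.uint8)
        k,l,st,c=cv2.connectedComponentsWithStats(cv2.morphologyEx(m,cv2.MORPH_OPEN,np.ones((2,2))))
        for i in range(1,k):
            if st[i,4]>25:
                P=X[l==i]; rc=cv2.minAreaRect((P[:,:2]*1000).astype(np.float32))
                print(n,name,st[i,4],c[i].round(),P.mean(0).round(3),[np.round(a,1) for a in rc], hsv[l==i].mean(0).round())
E
```

```text
top board 3299 [247. 135.] [0.775 0.347 0.024] [array([587.3, 362.4]), array([527. , 286.7]), np.float64(1.0)] [ 30.  69. 114.]
top board 27 [386. 127.] [ 0.84  -0.044  0.012] [array([840.2, -44.8]), array([ 4.2, 31.5]), np.float64(0.6)] [18. 49. 21.]
top board 39 [413. 129.] [ 0.825 -0.113  0.044] [array([597.3,  50.4]), array([ 45.7, 631.8]), np.float64(54.7)] [25. 28. 31.]
top board 9991 [220. 228.] [0.506 0.392 0.022] [array([481.9, 387.7]), array([356.6, 299.4]), np.float64(88.1)] [ 14. 145. 130.]
top board 320 [313. 194.] [0.621 0.15  0.026] [array([492.5, 167.3]), array([ 43.6, 342.6]), np.float64(81.4)] [ 17. 106. 141.]
top board 366 [344. 198.] [0.619 0.064 0.022] [array([615.2,  67.9]), array([51.9, 78.3]), np.float64(86.8)] [ 16. 107. 132.]
top board 352 [376. 204.] [ 0.606 -0.023  0.031] [array([475.7,  68.1]), array([ 66.4, 412.8]), np.float64(54.7)] [ 16. 107. 129.]
top board 161 [407. 210.] [ 0.598 -0.105  0.031] [array([465.7,  33. ]), array([ 58.5, 453.7]), np.float64(44.9)] [ 18. 104. 149.]
top board 105 [326. 213.] [0.575 0.11  0.012] [array([574.6, 109.9]), array(
[... 7561 characters left out ...]
 ,  34.3]), np.float64(9.6)] [ 15. 115. 122.]
scene floor 74 [309. 236.] [0.618 0.154 0.025] [array([614. , 156.1]), array([75.9, 24.2]), np.float64(26.6)] [ 16. 113. 185.]
scene floor 1159 [384. 258.] [ 0.662 -0.047  0.025] [array([ 344.1, -122.4]), array([842.5, 141. ]), np.float64(13.8)] [ 16. 109. 145.]
scene floor 143 [337. 249.] [0.618 0.069 0.024] [array([617.2,  72.2]), array([86.3, 31.4]), np.float64(18.8)] [ 16. 113. 174.]
scene floor 526 [347. 271.] [0.569 0.019 0.021] [array([ 307.9, -103.5]), array([746. , 248.1]), np.float64(25.9)] [ 16. 119. 174.]
scene floor 59 [415. 265.] [ 0.694 -0.122  0.01 ] [array([ 697.6, -121. ]), array([ 8.7, 77.1]), np.float64(86.0)] [ 17.  83. 144.]
```

View pics/crop.png

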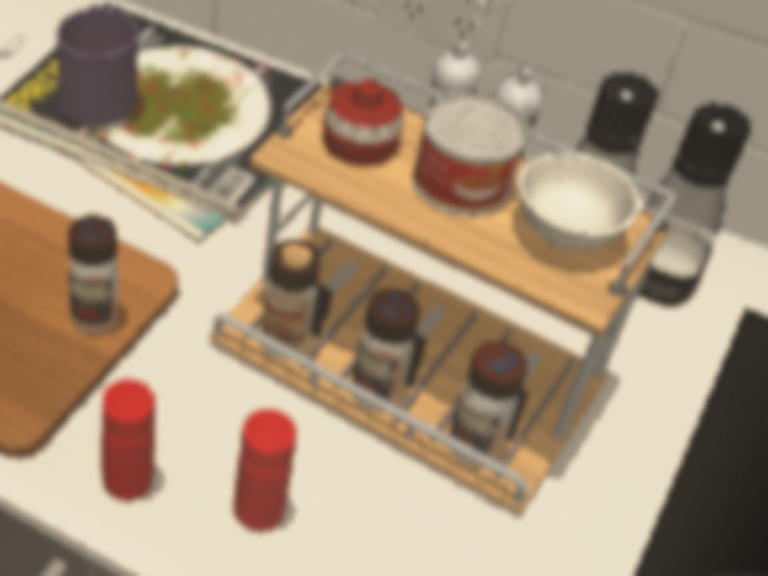

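The crop confirms it: the leftmost jar (crop (292,295)) has the cream-brown label and tan top, so it is in lane 2 (+y). Next I'll fit circles to the jar flanks and get the rack frame from the wood extents.

Run:
```python
from h import *
from scipy.optimize import least_squares
D={n:np.load(n+"0.npz") for n in("scene","top")}
W={n:world(n,D[n]["d"]) for n in D}
th=-.07;R=np.array([[np.cos(th),-np.sin(th)],[np.sin(th),np.cos(th)]])
for nm,c,lo,hi in(("cream",(.603,.111),.06,.115),("a",(.597,.024),.06,.115),("b",(.59,-.063),.06,.115),("blue",(.54,.258),.04,.115),("redL",(.425,.152),.03,.085),("redR",(.457,.053),.03,.085)):
    for n in D:
        X=W[n].reshape(-1,3);k=(np.hypot(*(X[:,:2]-c).T)<.028)
        q=X[k&(X[:,2]>lo)&(X[:,2]<hi),:2]
        f=least_squares(lambda p:np.hypot(*(q-p).T)-.0205,c,loss="soft_l1",f_scale=.002)
        print(nm,n,len(q),f.x.round(4),"rms",np.sqrt(np.mean(f.fun**2)).round(4),"top",np.percentile(X[k,2],95).round(3))
for n in D:
    X=W[n];h=cv2.cvtColor(D[n]["p"],cv2.COLOR_RGB2HSV)
    wood=(h[...,0]>9)&(h[...,0]<24)&(h[...,1]>80)&(D[n]["d"]>0)
    for nm,lo,hi,x0,x1,y0,y1 in(("shelf",.185,.195,.58,.8,-.14,.24),("floor",.013,.021,.55,.8,-.18,.24),("board",.014,.024,.34,.67,.195,.61)):
        P=X[wood&(X[...,2]>lo)&(X[...,2]<hi)&(X[...,0]>x0)&(X[...,0]<x1)&(X[...,1]>y0)&(X[...,1]<y1)]
        q=P[:,:2]@R
        print(nm,n,len(q),"rackaligned x",np.percentile(q[:,0],[.5,2,98,99.5]).round(3),"y",np.percentile(q[:,1],[.5,2,98,99.5]).round(3))
        if nm=="board": print([np.round(a,3) for a in cv2.minAreaRect((P[:,:2]*1000).astype(np.float32))])
    # rail
    P=X[(X[...,2]>.03)&(X[...,2]<.05)&(X[...,0]>.53)&(X[...,0]<.6)&(X[...,1]>-.13)&(X[...,1]<.18)&(h[...,1]<70)]
    q=P[:,:2]@R; print("rail",len(q),np.median(q,0).round(3),np.percentile(q[:,1],[1,99]).round(3), np.polyfit(P[:,1],P[:,0],1))
    red=((h[...,0]<8)|(h[...,0]>172))&(h[...,1]>120)&(X[...,2]>.02)&(X[...,2]<.06)&(X[...,1]>.4)&(X[...,1]<.6)&(X[...,0]<.65)
    k,l,st,c=cv2.connectedComponentsWithStats(red.astype(np.uint8)); print([(X[l==i].mean(0).round(3),st[i,4]) for i in range(1,k) if st[i,4]>5])
```

```text
cream scene 247 [0.6043 0.1169] rms 0.0024 top 0.635
cream top 82 [0.6036 0.1165] rms 0.0016 top 0.84
a scene 270 [0.5975 0.0292] rms 0.0024 top 0.65
a top 93 [0.597  0.0292] rms 0.001 top 0.851
b scene 271 [ 0.5906 -0.0585] rms 0.002 top 0.665
b top 114 [ 0.5901 -0.059 ] rms 0.001 top 0.776
blue scene 296 [0.5392 0.2661] rms 0.0012 top 0.124
blue top 82 [0.5384 0.2654] rms 0.0005 top 0.125
redL scene 226 [0.4251 0.159 ] rms 0.001 top 0.105
redL top 26 [0.4244 0.1579] rms 0.0003 top 0.107
redR scene 233 [0.457  0.0594] rms 0.001 top 0.105
redR top 49 [0.4563 0.0585] rms 0.0003 top 0.107
shelf scene 2550 rackaligned x [0.603 0.604 0.719 0.729] y [-0.073 -0.071  0.21   0.213]
floor scene 2586 rackaligned x [0.542 0.563 0.729 0.732] y [-0.073 -0.071  0.273  0.279]
board scene 6330 rackaligned x [0.364 0.368 0.598 0.604] y [0.263 0.268 0.582 0.595]
[array([514.08 , 396.817]), array([341.253, 241.154]), np.float64(88.214)]
rail 373 [0.568 0.056] [-0.067  0.208] [0.07211883 0.5707119 ]
[(array([0.569, 0.505, 0.037]), np.int32(39)), (array([0.477, 0.501, 0.036]), np.int32(49))]
shelf top 3245 rackaligned x [0.603 0.604 0.728 0.73 ] y [-0.071 -0.068  0.212  0.214]
floor top 1393 rackaligned x [0.536 0.55  0.651 0.7  ] y [-0.071 -0.069  0.277  0.28 ]
board top 8725 rackaligned x [0.364 0.369 0.598 0.603] y [0.265 0.27  0.594 0.6  ]
[array([513.167, 398.166]), array([338.954, 238.673]), np.float64(88.189)]
rail 325 [0.568 0.07 ] [-0.066  0.209] [0.07199708 0.57035464]
[(array([0.571, 0.507, 0.038]), np.int32(49)), (array([0.478, 0.505, 0.038]), np.int32(55))]
```

```bash
cat >> h.py <<'E'
TH=-.075;O=np.array([.6522,.0251])
def rk(x,y): # rack->world xy (m)
    return O+np.array([[np.cos(TH),-np.sin(TH)],[np.sin(TH),np.cos(TH)]])@[x,y]
def ori(yaw=TH,tilt=36):
    t=np.radians(tilt);z=np.array([np.cos(yaw)*np.sin(t),np.sin(yaw)*np.sin(t),-np.cos(t)])
    y=np.array([-np.sin(yaw),np.cos(yaw),0]);M=np.stack([np.cross(y,z),y,z],1)
    return Ro.from_matrix(M).as_quat(),z
def tcp(xy,z,back=0,yaw=TH):
    q,d=ori(yaw);return np.array([*xy,z])+(.005-back)*d
def st():
    s=r.read_state();print("t%.1f"%s["time_s"],"tcp",np.round(s["eef_pos"],4),"F",np.round(s["contact_force"],1),"w%.4f g%.1f"%(s["grip_width"],s["grip_force"]))
def snap(f,n="wrist"):
    p,d=optics.get_image(n);cv2.imwrite("pics/"+f,p[:,:,::-1]);return p,d
E
python3 - <<'E'
from h import *
q,d=ori();c=np.array([.604,.1167]);z=.018+.062
print(r.solve_ik(tcp(c,z,.15),q),r.solve_ik(tcp(c,z),q),r.solve_ik(tcp([.5,.375],.08),q),tcp(c,z))
command_gripper(.064,60)
r.reach(tcp(c,z,.15),q);st()
snap("w1.png")
E
```

```text
[ 0.16945907  0.19970619  2.06848595 -0.51079229  0.29527576 -0.87951839] None None [0.60693066 0.11647979 0.07595492]
t2.3 tcp [0.5191 0.1237 0.1975] F [ 0.1  0.4 -0.5] w0.0640 g0.0
```

View pics/w1.png

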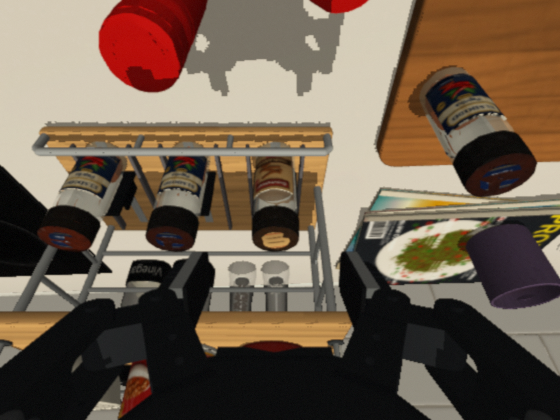

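The view is upside down. The cream jar (275,205) is centred between the fingers. There is no IK at the grasp because joint 5 is close to its lower limit, so I'll scan tilt, yaw and flip for all the poses needed.

Run:
```python
from h import *
import h
c=np.array([.604,.1167])
flip=Ro.from_euler("z",np.pi)
for fl in(0,1):
  for tilt in(30,33,36,40):
    row=[]
    for yo in(-.5,-.35,-.2,-.1,0,.1,.2,.35,.5,.7):
        q,d=ori(TH+yo,tilt)
        if fl:q=(Ro.from_quat(q)*flip).as_quat()
        def T(xy,z):return np.array([*xy,z])+.005*d
        P=[T(c,.08),T(c,.112),T(rk(-.09,.088),.115),T([.5,.375],.081),T([.539,.266],.081),T(rk(-.05,.088),.08), np.array([*c,.08])-.12*d]
        s=[r.solve_ik(p,q) for p in P]
        row.append("".join("." if a is None else "X" for a in s)+("" if s[0] is None else "%.2f,%.2f"%(s[0][3],s[0][4])))
    print(fl,tilt,row)
```

```text
0 30 ['XXXXXXX-0.80,0.53', 'XXXXXXX-0.81,0.42', 'XXXXXXX-0.76,0.32', '.XXXX.X', '...XX.X', '...XX.X', '...X..X', '.X....X', 'XXX..XX0.82,0.31', 'XXX..XX0.87,0.45']
0 33 ['XXXXXXX-0.95,0.52', '.XXXXXX', '.XXXX.X', '...X..X', '...X..X', '...X..X', '...X..X', '......X', 'XXX..XX1.11,0.29', 'XX...XX1.05,0.44']
0 36 ['.X.XX.X', '...X..X', '...X..X', '......X', '.......', '.......', '.......', '......X', 'X.X..XX1.43,0.29', 'XXX..X.1.24,0.44']
0 40 ['...X...', '.......', '.......', '.......', '.......', '.......', '.......', '.......', 'XXX..XX1.80,0.33', 'XXX.XXX1.48,0.47']
1 30 ['XXXXXXX-0.80,0.53', 'XXXX.XX-0.81,0.42', 'XXX.XXX-0.76,0.32', '.XXXX.X', '...XX.X', '...XX.X', '...X..X', '.X....X', 'XXX..XX0.82,0.31', 'XXX..XX0.87,0.45']
1 33 ['XX.XXXX-0.95,0.52', '.XXXXXX', '.XXXX.X', '...X..X', '......X', '...X..X', '...X..X', '......X', 'XXX..XX1.11,0.29', 'XXX..XX1.05,0.44']
1 36 ['.X.XX..', '...X..X', '...X..X', '......X', '.......', '.......', '.......', '......X', 'XXX..XX1.43,0.29', 'XXX..XX1.24,0.44']
1 40 ['...X...', '.......', '.......', '.......', '.......', '.......', '.......', '.......', 'XXX..XX1.80,0.33', 'XXX.XXX1.48,0.47']
```

Run:
```python
from h import *
c=np.array([.604,.1167])
for tilt in(30,31,32,33,34):
    for yo in(-.15,-.2,-.25,-.3,-.35,-.4):
      for hh in (.045,.055):
        q,d=ori(TH+yo,tilt);f=np.array([np.cos(TH+yo),np.sin(TH+yo)])*.006
        def T(xy,z):return np.array([*(xy-f),z])+.005*d
        P=[T(c,.018+hh),T(c,.05+hh),T(rk(-.13,.088),.05+hh),T(np.array([.5,.375]),.019+hh),T(np.array([.539,.266]),.019+hh),T(rk(-.05,.088),.018+hh),T(c,.018+hh)-.12*d]
        s=[r.solve_ik(p,q) for p in P]
        # body clearance in rack frame, lift .03
        M=Ro.from_euler("z",-TH).as_matrix()@Ro.from_quat(q).as_matrix();g=np.array([-.061,.088,hh+.030]);g[:2]+=[.006*(1-np.cos(yo)),-.006*np.sin(yo)]
        mx=max((p[0] for a in np.linspace(.054,.2,60) for sx in(-1,1) for sy in(-1,1) for p in[g+M@[sx*.042,sy*.042,-a]] if p[2]>.158),default=0)
        print(tilt,yo,hh,"".join("." if a is None else "X" for a in s),"clear mm %.1f"%((-.045-mx)*1000), "" if s[0] is None else "j5 %.2f"%s[0][4])
```

```text
30 -0.15 0.045 .X.XX.X clear mm 10.2 
30 -0.15 0.055 .X.XX.X clear mm 4.1 
30 -0.2 0.045 XXXXXXX clear mm 8.1 j5 0.29
30 -0.2 0.055 XXXXXXX clear mm 2.0 j5 0.30
30 -0.25 0.045 XXXXXXX clear mm 5.9 j5 0.32
30 -0.25 0.055 XXXXXXX clear mm -0.1 j5 0.34
30 -0.3 0.045 XXXXXXX clear mm 3.8 j5 0.36
30 -0.3 0.055 XXXXXXX clear mm -2.1 j5 0.37
30 -0.35 0.045 XXXXXXX clear mm 1.7 j5 0.39
30 -0.35 0.055 XXXXXXX clear mm -4.1 j5 0.41
30 -0.4 0.045 XXXXXXX clear mm -0.3 j5 0.43
30 -0.4 0.055 XXXXXXX clear mm -6.0 j5 0.45
31 -0.15 0.045 .X.XX.X clear mm 11.6 
31 -0.15 0.055 .X.XX.X clear mm 5.3 
31 -0.2 0.045 .X.XX.X clear mm 9.5 
31 -0.2 0.055 XXXXXXX clear mm 3.3 j5 0.29
31 -0.25 0.045 XX.XXXX clear mm 7.4 j5 0.31
31 -0.25 0.055 XXXXXXX clear mm 1.2 j5 0.33
31 -0.3 0.045 XX.XXXX clear mm 5.2 j5 0.35
31 -0.3 0.055 XXXXXXX clear mm -0.9 j5 0.37
31 -0.35 0.045 XX.XXXX clear mm 3.1 j5 0.39
31 -0.35 0.055 XXXXXXX clear mm -2.9 j5 0.40
31 -0.4 0.045 XXXXXXX clear mm 1.0 j5 0.43
31 -0.4 0.055 XXXXXXX clear mm -4.9 j5 0.44
32 -0.15 0.045 ...X..X clear mm 13.1 
32 -0.15 0.055 .X.XX.X clear mm 6.6 
32 -0.
[... 565 characters left out ...]
2 
33 -0.25 0.055 .X.X..X clear mm 3.7 
33 -0.3 0.045 .X.X..X clear mm 8.1 
33 -0.3 0.055 .X.XX.X clear mm 1.6 
33 -0.35 0.045 .X.XX.X clear mm 5.9 
33 -0.35 0.055 .X.XX.X clear mm -0.4 
33 -0.4 0.045 .X.XX.X clear mm 3.7 
33 -0.4 0.055 .X.XX.X clear mm -2.5 
34 -0.15 0.045 ...X..X clear mm 16.0 
34 -0.15 0.055 ...X..X clear mm 9.2 
34 -0.2 0.045 ...X..X clear mm 13.9 
34 -0.2 0.055 .X.X..X clear mm 7.1 
34 -0.25 0.045 ...X..X clear mm 11.7 
34 -0.25 0.055 .X.X..X clear mm 5.0 
34 -0.3 0.045 ...X..X clear mm 9.5 
34 -0.3 0.055 .X.X..X clear mm 2.9 
34 -0.35 0.045 ...X..X clear mm 7.3 
34 -0.35 0.055 .X.XX.X clear mm 0.8 
34 -0.4 0.045 .X.XX.X clear mm 5.1 
34 -0.4 0.055 .X.XX.X clear mm -1.3
```

```bash
cat >> h.py <<'E'
YW=TH-.22;TI=30
def Q(): return ori(YW,TI)[0]
def T(xy,foot,hh=.046,back=0):
    d=ori(YW,TI)[1];f=np.array([np.cos(YW),np.sin(YW)])*.006
    return np.array([*(np.asarray(xy)-f),foot+hh])+(.005-back)*d
UX=rk(1,0)-O
E
python3 - <<'E'
from h import *
c=np.array([.604,.1167]);q=Q()
command_gripper(.070,60)
r.reach(T(c,.018,back=.12),q)
hit=r.move_straight(T(c,.018),q,speed=.12,max_force=12);print("hit",hit);st()
if not hit:
    command_gripper(.03,60);st()
    hit=r.move_straight(T(c,.018+.031),q,speed=.08,max_force=25);print("lift",hit);st()
snap("w2.png");snap("s2.png","scene")
E
```

```text
hit False
t4.1 tcp [0.6006 0.1178 0.0602] F [-0.4  0.7 -0.7] w0.0702 g0.0
t4.5 tcp [0.601  0.1184 0.0607] F [-3.2  2.6  5.6] w0.0393 g59.5
lift False
t5.0 tcp [0.6    0.1175 0.0904] F [-3.8 -0.3  1.1] w0.0392 g62.9
```

View pics/w2.png

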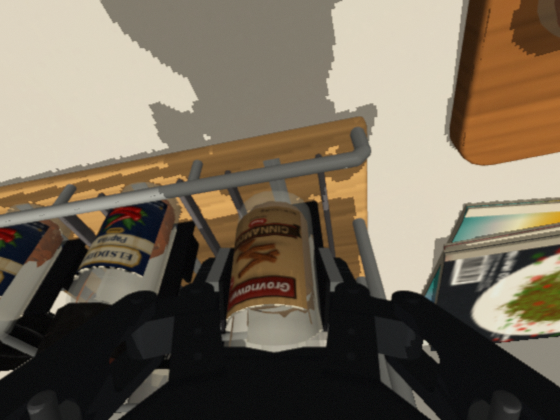

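The cream jar is held between the fingers with its foot at about (272,205), raised beside the rail. Next: pull it out and carry it to the board.

Run:
```python
from h import *
c=np.array([.604,.1167]);q=Q()
a=c-.05*UX
hit=r.move_straight(T(a,.051),q,speed=.08,max_force=12);print(hit);st()
if not hit:
    r.move_straight(T(a-.01*UX,.17),q,speed=.2);st()
    b=np.array([.5,.375])
    r.move_straight(T(b,.17),q,speed=.25)
    r.move_straight(T(b,.03),q,speed=.15);r.hold(.2);st()
    hit=r.move_straight(T(b,.014),q,speed=.03,max_force=4);print("down",hit);st()
    snap("w3.png")
```

```text
False
t5.9 tcp [0.5515 0.1216 0.093 ] F [ 0.3 -0.2 -2.2] w0.0395 g63.1
t6.7 tcp [0.5404 0.122  0.2106] F [ 0.6 -0.3 -1.3] w0.0395 g63.1
t9.1 tcp [0.497  0.3763 0.0726] F [-0.   0.1 -1.8] w0.0393 g63.1
down True
t9.5 tcp [0.4969 0.3762 0.0617] F [-0.7 -0.4  4. ] w0.0394 g63.5
```

View pics/w3.png

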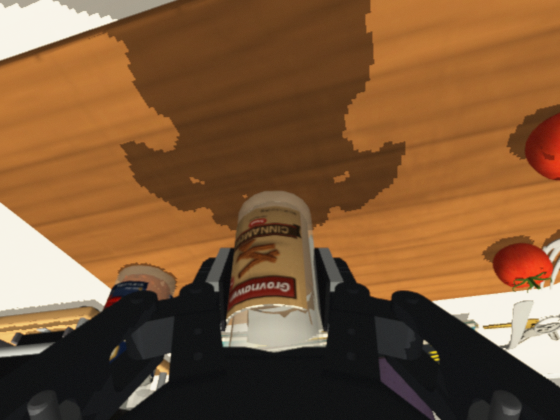

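The jar stands on the board with contact at exactly the expected height. The tomatoes (545,145) and (522,265) are clear. Release and grasp the blue jar.

Run:
```python
from h import *
q=Q();b=np.array([.5,.375])
command_gripper(.070,60);r.hold(.2);st()
s=r.read_state()["eef_pos"];d=ori(YW,TI)[1]
r.move_straight(np.array(s)-.13*d,q,speed=.15)
bl=np.array([.5388,.2658])
r.reach(T(bl,.019,back=.13),q)
snap("s4.png","scene");p,dd=optics.get_image("top");cv2.imwrite("pics/t4.png",p[:,:,::-1]);
X=world("top",dd).reshape(-1,3)
for c in((.5,.375),bl):
    k=np.hypot(*(X[:,:2]-c).T)<.03;k&=(X[:,2]>.113)&(X[:,2]<.135);print("top",X[k].mean(0).round(4),k.sum())
hit=r.move_straight(T(bl,.019),q,speed=.12,max_force=10);print("hit",hit);st()
if not hit:
    command_gripper(.03,60);st()
    r.move_straight(T(bl,.07),q,speed=.1);r.hold(.2);st()
    snap("w4.png")
a,b_=[cv2.imread("pics/"+n) for n in("s4.png","w4.png")]
cv2.imwrite("pics/m4.png",np.hstack([cv2.resize(a[150:310,140:420],None,fx=1.4,fy=1.4),cv2.resize(b_,(299,224))]))
```

```text
t10.2 tcp [0.4964 0.3758 0.061 ] F [-0.1 -0.4  0.3] w0.0699 g0.0
top [0.5013 0.3755 0.1226] 164
top [0.5372 0.2655 0.1223] 212
hit False
t13.1 tcp [0.5355 0.2671 0.0612] F [ 0.2  0.4 -0.6] w0.0697 g0.0
t13.5 tcp [0.5358 0.2674 0.0616] F [-2.4  1.1  5.2] w0.0393 g60.1
t14.3 tcp [0.5351 0.2666 0.1107] F [ 0.8  0.4 -2.8] w0.0391 g60.4
```

View pics/m4.png

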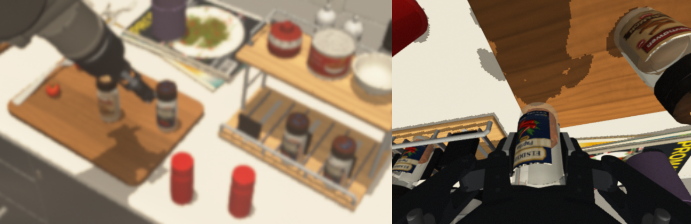

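Left half: cream stands on the board, lane 2 is empty with its pusher forward, and the other jars are undisturbed. Right half: the blue jar is gripped. Next: load it.

Run:
```python
from h import *
q=Q();bl=np.array([.5388,.2658]);print(rk(-.055,.088))
r.move_straight(T(bl,.17),q,speed=.2)
r.move_straight(T(rk(-.13,.088),.17),q,speed=.25)
r.move_straight(T(rk(-.13,.088),.0525),q,speed=.15);r.hold(.2);st()
hit=r.move_straight(T(rk(-.050,.088),.0525),q,speed=.06,max_force=10);print("push hit",hit);st()
r.hold(.2);st();snap("w5.png");snap("s5.png","scene")
a,b_=[cv2.imread("pics/"+n) for n in("s5.png","w5.png")]
cv2.imwrite("pics/m5.png",np.hstack([cv2.resize(a[180:310,260:430],None,fx=2.3,fy=2.3,interpolation=cv2.INTER_CUBIC),cv2.resize(b_,(399,299))]))
```

```text
[0.60394843 0.11697375]
t16.9 tcp [0.5262 0.1239 0.095 ] F [ 0.1 -0.1 -2.1] w0.0393 g60.5
push hit False
t18.4 tcp [0.6052 0.1175 0.0941] F [-3.8  0.4  1.4] w0.0394 g60.6
t18.6 tcp [0.6053 0.1175 0.0941] F [-4.  -0.4  0.2] w0.0396 g60.6
```

View pics/m5.png

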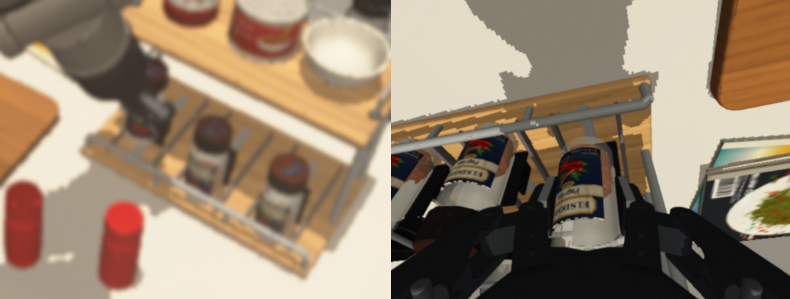

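Run:
```python
from h import *
q=Q();P=rk(-.050,.088)
hit=r.move_straight(T(P,.025),q,speed=.06,max_force=9);print(hit);st()
hit=r.move_straight(T(P,.015),q,speed=.02,max_force=7);print("floor",hit);st()
snap("w6.png")
```

```text
False
t19.3 tcp [0.605  0.1176 0.0659] F [-4.6  1.  -4.7] w0.0392 g60.5
floor True
t19.7 tcp [0.6064 0.1178 0.0606] F [-1.9 -0.1  5. ] w0.0395 g61.2
```

View pics/w6.png

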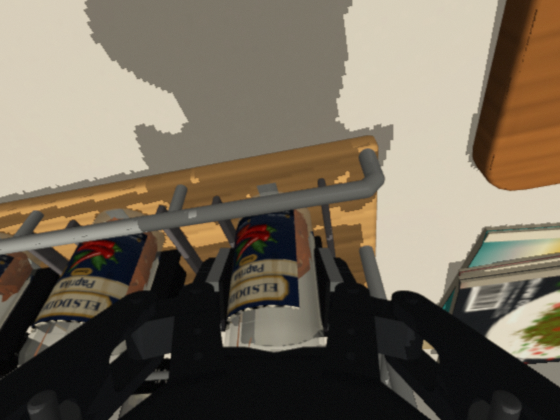

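The floor was felt at TCP z = 0.0606, as predicted, and the jar stands behind the rail. Ease it forward to the rail, release, retreat and check.

Run:
```python
from h import *
q=Q();d=ori(YW,TI)[1]
s=np.array(r.read_state()["eef_pos"])
print(r.move_straight(s-np.array([*(.004*UX),0]),q,speed=.02,max_force=8));st()
command_gripper(.070,60);r.hold(.3);st()
s=np.array(r.read_state()["eef_pos"])
print(r.move_straight(s-.14*d,q,speed=.12,max_force=15));st()
r.move_straight(np.array(r.read_state()["eef_pos"])+[-.06,.05,.08],q,speed=.2)
p,dd=snap("s7.png","scene");pt,dt=snap("t7.png","top")
from scipy.optimize import least_squares
for n,D in(("scene",dd),("top",dt)):
  X=world(n,D).reshape(-1,3)
  for nm,c in(("loaded",(.604,.117)),("a",(.597,.029)),("b",(.59,-.0585)),("cream",(.501,.3755))):
    k=np.hypot(*(X[:,:2]-c).T)<.028;q2=X[k&(X[:,2]>.06)&(X[:,2]<.115)]
    k&=(X[:,2]>.115)&(X[:,2]<.13)
    if len(q2)<20: print(n,nm,"few",len(q2));continue
    fit=lambda w:least_squares(lambda p:np.hypot(*(w[:,:2]-p).T)-.0205,c,loss="soft_l1",f_scale=.002).x.round(4)
    print(n,nm,fit(q2),"low",fit(q2[q2[:,2]<.085]),"hi",fit(q2[q2[:,2]>.09]),"top z",np.median(X[k,2]).round(4))
cv2.imwrite("pics/m7.png",cv2.resize(p[140:310,140:450,::-1],None,fx=2.5,fy=2.5,interpolation=cv2.INTER_CUBIC))
```

```text
True
t19.9 tcp [0.6025 0.1181 0.0606] F [-4.9  0.7  7.2] w0.0394 g61.2
t20.6 tcp [0.6019 0.1177 0.0596] F [-0.1 -0.4 -0.4] w0.0697 g0.0
False
t22.0 tcp [0.5349 0.1378 0.1801] F [-0.4 -0.6 -0.1] w0.0698 g0.0
scene loaded [0.6037 0.1162] low [0.6034 0.1156] hi [0.604  0.1167] top z 0.1216
scene a [0.5975 0.0297] low [0.5971 0.0296] hi [0.598  0.0298] top z 0.1217
scene b [ 0.5905 -0.0582] low [ 0.5899 -0.0583] hi [ 0.591  -0.0581] top z 0.1219
scene cream [0.5    0.3751] low [0.4995 0.3748] hi [0.5005 0.3754] top z 0.1219
top loaded [0.6034 0.116 ] low [0.6034 0.1162] hi [0.6035 0.116 ] top z 0.1217
top a [0.5971 0.0293] low [0.5972 0.0301] hi [0.5971 0.0289] top z 0.1219
top b [ 0.5904 -0.0588] low [ 0.5906 -0.0584] hi [ 0.5903 -0.0592] top z 0.122
top cream [0.4993 0.3743] low [0.4991 0.3742] hi [0.4995 0.3744] top z 0.1231
```

View pics/m7.png

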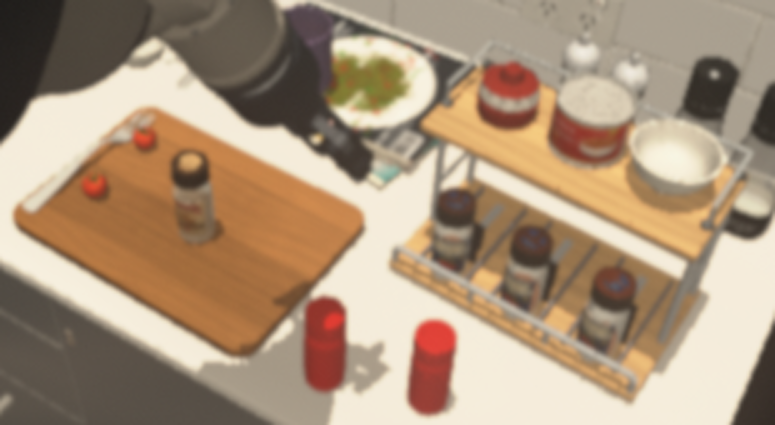

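The blue jar (455,230) stands in lane 2, level and in line with its neighbours. The cream jar (193,198) stands upright on the board, and everything else is in place.

```bash
python3 -c "
from h import *
r.hold(.3);st();print(r.finish_job())"
```

```text
t23.1 tcp [0.475  0.1875 0.2596] F [ 0.  -0.2  0.4] w0.0701 g0.0
the job is handed in; nothing more can be done
None
```

The cream jar now stands upright on the chopping board, the blue jar stands on the rack floor behind the rail in the lane it left, nothing else was disturbed, and the job was handed in at 23 s.

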